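# Hang the parts basket on the swivel drying hook

## Robot

A 7-joint arm with a two-finger parallel gripper is mounted at the origin on a cart in front of the work surface, level with it; the furniture and walls round the work are solid. World frame = base frame: x ahead of the robot, y to its left, z up, the work surface at z = 0. Lengths are in m, angles in rad, forces in N, time in s.
With the tool pointing down it reaches from about 0.4 to 0.9 m from the base axis. Payload 5.5 kg.
Tool frame: the origin (TCP) lies midway between the tips of the shut fingers; the grasp point (between the pads) lies 19 mm behind it; z points along the fingers, y is the direction in which the jaws open and shut (so a half turn about z gives the same grasp; the last joint's range is limited). The gripper opens to 92 mm and grips with 3 to 60 N. Pads are 19 mm wide; open, the fingers measure 130 mm over their backs; the gripper's body (75 mm by 190 mm) begins 47 mm behind the grasp point.
Start: joints at [-0.96, 0.501, -0.427, 1.55, 0.221, 1.138, -0.21], TCP at [0.222, 0.611, 0.227] pointing down, gripper open.
Joint ranges: [-2.88, 2.88], [-0.31, 2.03], [-1.54, 1.56], [0.2, 2.42], [-1.41, 4.55], [0.19, 2.02], [-2.57, 2.57]. Speed limits (rad/s): [2.57, 2.57, 3.14, 3.14, 3.14, 3.14, 3.14].

## Interface

Orientations are given as a rotation vector (axis times angle).
In Python, from plant import bot, imaging, close_job gives the robot as it stands.
- The arm moves only by the tool apply_moves, never from a script. Its argument "steps" is a list of rows, each a list of 7 numbers: the turn, a rotation vector about the tool's x, y, z in rad, then the shift along the tool's x, y, z in m, then the gripper's target within -1 to 1 (shut at 1, half-way at 0, fully open at -1). In form: [[wx, wy, wz, tx, ty, tz, fingers], ...]. A call has 1 to 12 rows; each row is the pose to reach, as a shift and turn from the pose measured when the call began, along the tool's axes at that moment; what a row does not reach only later rows make up. A row lasts 1/10 s, in which the tool goes at most 50 mm and 8.59 degrees, less where a joint would pass 70% of its speed; a pose out of reach is approached as far as the arm can. A call with a gripper value outside its range is refused whole. The fingers move at their own pace and stop on an object; the grip force is fixed at half the most. Time passes only in rows, so rows that repeat a pose let the fingers close. It gives the time, the measured TCP pose, the force and the opening at its end, in the units of the state.
- bot.state(): the state, without advancing time (a new reading comes with each control period).
- imaging.read_camera(name): name is "side" or "top"; returns the picture (400x640x3 uint8, red, green, blue); there is no depth.
- imaging.camera_params(name): a dict with "camera_matrix" (3x3 intrinsics, pixels), "distortion" ([k1, k2, p1, p2, k3] as OpenCV has them; the pictures are not rectified), "rvec" (rotation vector, rad) and "tvec" (3), from world to camera coordinates, as OpenCV has them. Camera axes: x right, y down, z forward; pixel columns grow to the right and rows downward; lengths in m; the calibration is good to about 2 mm. A picture is of the moment at which its call begins. camera_params takes no time and is no camera call.
- close_job(): hands the job in, once; it reports no verdict.
The state is a dict: "clock": time; "joint_pos": joint angles; "joint_vel": joint speeds; "effort": joint torques, N m; "position": TCP position; "tcp_rot": TCP orientation; "contact_force": force on the tool from outside, world axes, zero at the start; "torque": the same for the moment, N m; "width": opening from 0.0 (shut) to 1.0 (fully open).
Only numpy, scipy, OpenCV 4.12 (cv2) and the standard library are available. Lean on these libraries where they do the work, as an engineer would, in place of code of your own. Each camera call takes 0.05 s, during which the arm holds its last target.

## Task

The wire basket of cleaned bow fittings has to hang and dry over the drip dish. Swing the hook arm of the drying stand round until its hook is over the middle of the dish, then hang the basket on the hook by its handle and leave it hanging there, keeping it upright all the way.

Things in the scene. Friction and masses are not known exactly. Their poses are not given: they have to be found in the camera images.
- post_top (a point): Drying stand, fixed to the bench: round flange 72 mm across, steel post 16 mm thick. This point is on the post's upright axis at the height of the arm's centre line (205 mm above the bench); the hub (28 mm across) and its cap end 20 mm above it, nothing is higher.
- hook_arm (a joint): Swivel of the level hook arm about the post, rad, growing counter-clockwise from above; turns all the way round, so values repeat every 6.283. Stays where it is left (friction about 0.12 N m: 1 to 3 N from the side pushes it). The arm is a bare steel rod 10 mm thick from 24 to 92 mm from the post's axis, centre line 205 mm above the bench.
- hook_seat (a point): Where the handle is to hang: on the rod's centre line, 115 mm from the post's axis, 205 mm above the bench; the hook faces from post_top to here. The seat, 32 mm long, lies between a brass ring (16 mm across, 98 mm from the axis) and the upturned tip (its outside 142 mm from the axis, its top 19 mm above the rod's centre line).
- drip_dish_centre (a point): Drip dish, a shallow round plain metal dish 133 mm across and 20 mm high, fixed near the foot of the stand, its middle 108 to 127 mm from the post's axis. This point is the centre of its underside, on the bench.
- basket_handle (a point): Loose wire basket with a fixed strap handle (14 mm wide, 3 mm thick) over it in this frame's y-z plane: two upright legs, 88 to 130 mm above the underside, 47 mm apart over their outsides, 41 mm inside. This point is midway between the legs, 110 mm above the underside. Grip the legs from outside, along y (same after half a turn): the hook then passes between them along x.
- basket_eye (a point): Point under the peak of the shallow roof that joins the handle's legs, 134.5 mm above the basket's underside (the peak itself 140 mm inside, 144 mm outside): it lies at hook_seat when the basket hangs. Axes as basket_handle; z is the basket's upright axis.
- basket_bottom (a point): Centre of the basket's underside; the basket is round, 62 mm across with the straps and 46 mm high, 0.2 kg, stands upright on the bench and holds a few metal ferrules fixed in it.

How it is judged:
On the way, in this order (a step that is already met when the one before it is completed fails the run):
1. the hook is over the middle of the drip dish, with the basket not yet on it (horizontal distance between hook_seat and drip_dish_centre below 0.03 m and distance between basket_eye and hook_seat above 0.05 m), for 0.2 s.
2. the basket's handle is on the hook (distance between basket_eye and hook_seat below 0.02 m), for 0.2 s.
At the end, for the whole second after the job is handed in: The basket hangs free on the hook by its handle (eye within 20 mm of the hook seat), upright within 0.2 rad, with the hook and the basket's underside each within 35 mm of the middle of the dish in plan, and the arm at rest (distance between basket_eye and hook_seat below 0.02 m and horizontal distance between each of basket_bottom, hook_seat and drip_dish_centre below 0.035 m and angle between basket_eye's own z axis and vertical below 0.2 rad and height (world z) of basket_bottom above 0.05 m and velocity of joint hook_arm between -0.1 and 0.1 rad/s); the robot touches nothing.
It fails at once if the basket is tipped more than 0.7 rad, so that its fittings would fall out (angle between basket_eye's own z axis and vertical above 0.7 rad).
It also fails if it takes over 72 s, if anything falls off the work surface, if the arm or the gripper's body presses on something with over 40 N, if the wrist force passes 120 N, or if a joint passes its speed limit or range.

## Working session

There is one attempt and no reset: what is moved stays moved. The work goes in short steps, Python scripts to look and compute and a tool call to move; the robot and the scene stay as the last step left them, time stands still between calls to the robot, and variables do not carry over. Pictures are saved under pics/ and viewed, and the job is handed in when it is done.

Besides the shell and the picture viewer there is one more tool, called after "Call:" by a JSON object that holds its "api" and its "payload", one argument or row to a line. apply_moves: Moves the arm, as the interface text tells. Its arguments: {"type":"object","properties":{"steps":{"type":"array","items":{"type":"array","items":{"type":"number"}}}},"required":["steps"]}

```bash
ls; mkdir -p pics
python3 - <<'E'
from plant import bot, imaging
import cv2,numpy as np
print(bot.state())
for n in("side","top"):
    im=imaging.read_camera(n); cv2.imwrite(f"pics/{n}0.png",im[:,:,::-1]); p=imaging.camera_params(n); print(n,p)
    R=cv2.Rodrigues(np.array(p["rvec"]))[0]; print(-R.T@np.array(p["tvec"]).ravel())
E
```

```text
pics
{'clock': 0.0, 'joint_pos': array([-0.95987571,  0.50184209, -0.4267696 ,  1.55146666,  0.22077971,
        1.13829135, -0.21027263]), 'joint_vel': array([-0.00013119, -0.00084256, -0.00107791, -0.00029307,  0.00107193,
        0.0006342 ,  0.00043635]), 'effort': array([ 1.21770663e-04, -5.66557753e+01, -5.81664026e+00, -2.79113638e+01,
       -6.86197844e-02,  3.06943688e-02,  1.96927044e-04]), 'position': array([0.22129649, 0.610414  , 0.22567312]), 'tcp_rot': array([-5.43289777e-01, -3.09384182e+00,  3.00591394e-03]), 'contact_force': array([ 0.60852451, -0.00464879, -0.00407171]), 'torque': array([-0.0072425 ,  0.02565434, -0.07374211]), 'width': 1.007958272988645}
side {'camera_matrix': array([[452.52238474,   0.        , 318.84359055],
       [  0.        , 452.52238474, 204.64417435],
       [  0.        ,   0.        ,   1.        ]]), 'distortion': array([-0.03278387,  0.        ,  0.        ,  0.        ,  0.        ]), 'rvec': array([ 0.14214077, -2.58490294,  1.65756958]), 'tvec': array([0.55045575, 0.07933848, 1.02419575])}
[0.44093466 0.95443016 0.50290431]
top {'camera_matrix': array([[391.32041807,   0.        , 318.22823046],
       [  0.        , 391.32041807, 200.70138848],
       [  0.        ,   0.        ,   1.        ]]), 'distortion': array([-0.03517566,  0.        ,  0.        ,  0.        ,  0.        ]), 'rvec': array([ 2.19348268, -2.19354352,  0.062745  ]), 'tvec': array([0.1364254 , 0.52190844, 0.97661388])}
[0.46635735 0.13751698 1.00417871]
```

View pics/side0.png

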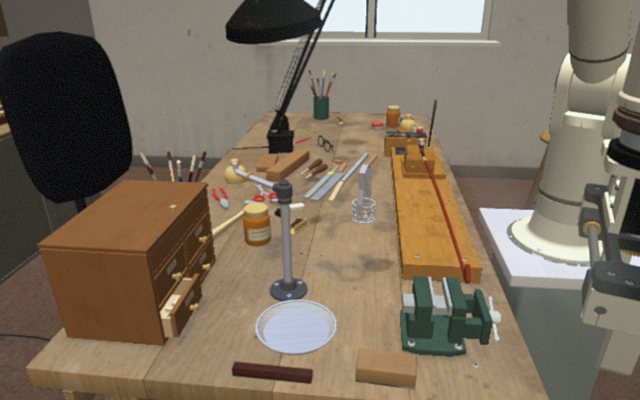

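View pics/top0.png

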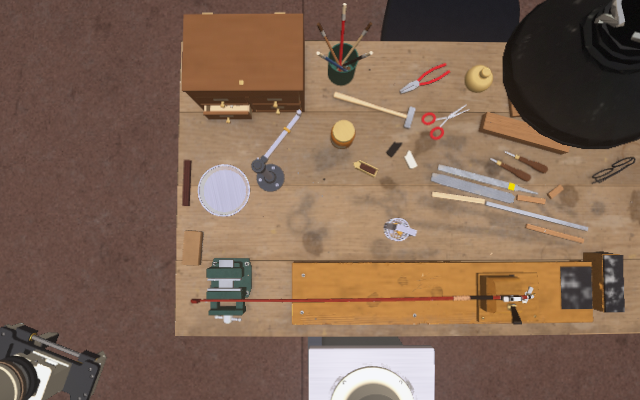

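The side view shows the stand at about (288,188) to (289,288), the dish near (296,326), and the basket near (364,210). In the top view the dish is near (224,190), the hub near (260,165), the hook arm points to about (299,112), and the basket is near (400,229). I'll enlarge both for accurate pixels.

Run:
```python
import cv2
t=cv2.imread("pics/top0.png"); s=cv2.imread("pics/side0.png")
cv2.imwrite("pics/t1.png",cv2.resize(t[95:235,185:325],None,fx=4,fy=4,interpolation=cv2.INTER_CUBIC))
cv2.imwrite("pics/t2.png",cv2.resize(t[205:255,370:430],None,fx=10,fy=10,interpolation=cv2.INTER_CUBIC))
cv2.imwrite("pics/s1.png",cv2.resize(s[150:360,220:390],None,fx=2.8,fy=2.8,interpolation=cv2.INTER_CUBIC))
cv2.imwrite("pics/s2.png",cv2.resize(s[155:230,340:390],None,fx=8,fy=8,interpolation=cv2.INTER_CUBIC))
```

```text
(no output)
```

View pics/t1.png

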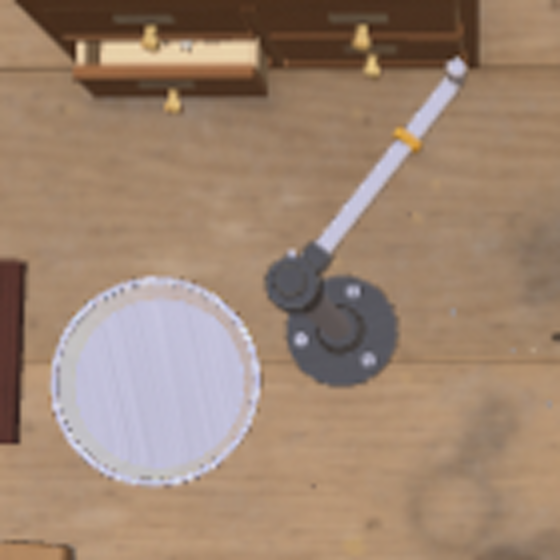

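View pics/t2.png

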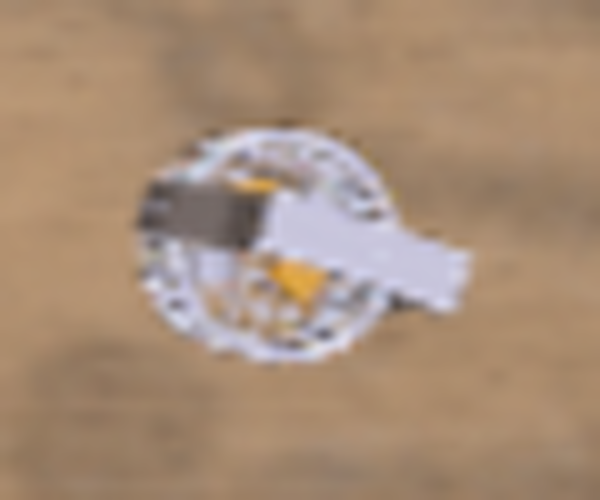

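View pics/s1.png

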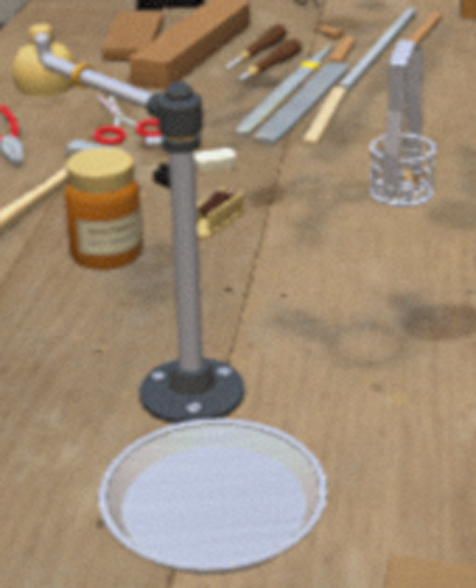

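View pics/s2.png

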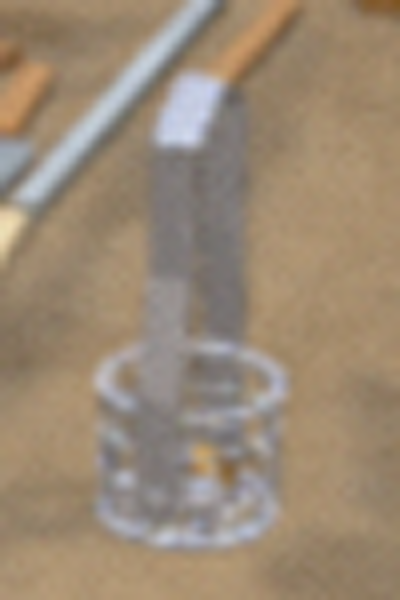

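```bash
cat > h.py <<'E'
import cv2,numpy as np
from plant import imaging,bot
P={n:imaging.camera_params(n) for n in("side","top")}
def proj(n,X):
    p=P[n]; return cv2.projectPoints(np.atleast_2d(np.array(X,float)),p["rvec"],p["tvec"],p["camera_matrix"],p["distortion"])[0][:,0]
def onz(n,uv,z):
    p=P[n]; R=cv2.Rodrigues(p["rvec"])[0]; c=-R.T@p["tvec"].ravel()
    q=cv2.undistortPoints(np.array([[uv]],float),p["camera_matrix"],p["distortion"])[0,0]
    d=R.T@np.array([q[0],q[1],1]); return c+d*(z-c[2])/d[2]
def crop(x,y,k,ox,oy): return np.array([(x+.5)/k-.5+ox,(y+.5)/k-.5+oy])
E
python3 - <<'E'
from h import *
from scipy.optimize import least_squares
T=lambda x,y:crop(x,y,4,185,95); S=lambda x,y:crop(x,y,2.8,220,150)
dish=onz("top",T(156.5,381.5),.02); print("dish",dish, "side",onz("side",S(213,492),.02))
print("flange",onz("top",T(342,330),.006)); post=onz("top",T(293,281),.223); print("hub",post)
tip=onz("top",T(456,66),.222); ring=onz("top",T(407,139),.207); print("tip",tip,"ring",ring)
for q in(tip,ring): d=(q-post)[:2]; print(np.hypot(*d),np.arctan2(d[1],d[0]))
d=(dish-post)[:2]; print("dish from post",np.hypot(*d),np.arctan2(d[1],d[0]))
s=S(178,90);print("hub side",onz("side",s,.225), "flange side",onz("side",S(191,390),.006))
A=lambda x,y:crop(x,y,10,370,205); B=lambda x,y:crop(x,y,8,340,155)
print("basket rim top",onz("top",A(270,245),.045),"side",onz("side",B(192,378),.046))
obs=[("top",A(268,188),(-1,1)),("top",A(256,250),(-1,1)),("top",A(472,252),0),("top",A(460,312),0),("side",B(155,143),0),("side",B(207,147),0)]
# corners: world-ish; yaw = angle of handle y axis from world y ; u along handle x
def cor(x,y,a,sx,sy,z):
    ex=np.array([np.cos(a),np.sin(a)]);ey=np.array([-np.sin(a),np.cos(a)])
    return np.r_[np.array([x,y])+sx*.007*ex+sy*.0235*ey,z]
# top image: up=+x, left=+y
L=[("top",A(268,188),1,1),("top",A(256,250),-1,1),("top",A(472,252),1,-1),("top",A(460,312),-1,-1),("side",B(155,143),1,1),("side",B(207,147),-1,1)]
f=lambda p:np.concatenate([proj(n,cor(p[0],p[1],p[2],sx,sy,p[3]))[0]-uv for n,uv,sx,sy in L])
r=least_squares(f,[.4,-.05,0,.134]); print(r.x); print(r.fun.reshape(-1,2).round(2))
E
```

```text
dish [0.5486959  0.37520468 0.02      ] side [0.5481069  0.37909296 0.02      ]
flange [0.58295706 0.25977447 0.006     ]
hub [0.58239532 0.25805123 0.223     ]
tip [0.69256419 0.17646393 0.222     ] ring [0.65857233 0.20236862 0.207     ]
0.13708999582446182 -0.6374358656741435
0.0943582982564691 -0.6312059778890515
dish from post 0.12190398706912797 1.8508864885159009
hub side [0.5811052  0.26828253 0.225     ] flange side [0.58250554 0.26120016 0.006     ]
basket rim top [ 0.45065502 -0.05539997  0.045     ] side [ 0.45054136 -0.06239005  0.046     ]
[ 0.45043554 -0.05898333 -0.27618314  0.13166643]
[[ 0.29  0.53]
 [-0.16  0.39]
 [ 0.15 -0.14]
 [-0.27 -0.08]
 [ 0.   -0.15]
 [-0.73  0.12]]
```

```bash
cat >> h.py <<'E'
from scipy.spatial.transform import Rotation as Ro
def tri(us,ut):
    M=[];b=[]
    for n,uv in(("side",us),("top",ut)):
        p=P[n];R=cv2.Rodrigues(p["rvec"])[0];c=-R.T@p["tvec"].ravel()
        q=cv2.undistortPoints(np.array([[uv]],float),p["camera_matrix"],p["distortion"])[0,0]
        d=R.T@np.array([q[0],q[1],1]);d/=np.linalg.norm(d);m=np.eye(3)-np.outer(d,d);M.append(m);b.append(m@c)
    return np.linalg.lstsq(np.vstack(M),np.concatenate(b),rcond=None)[0]
def move(target,yaw):
    """tool pointing down with tool-y along world angle yaw (mod pi, nearest); prints row values rel to present pose"""
    s=bot.state();R=Ro.from_rotvec(s["tcp_rot"]);y=R.as_matrix()[:,1];a=np.arctan2(y[1],y[0])
    if yaw is None: G=Ro.from_euler('z',0)*R
    else:
        k=np.array([np.cos(yaw),np.sin(yaw),0]);G=Ro.from_matrix(np.c_[np.cross(k,[0,0,-1]),k,[0,0,-1]])
    print("now",s["position"].round(4),"yaw",round(a,3),"t",s["clock"],"w",round(s["width"],3),"F",s["contact_force"].round(1))
    print("rot",(R.inv()*G).as_rotvec().round(3),"shift",R.inv().apply(np.array(target)-s["position"]).round(4))
E
python3 - <<'E'
from h import *
print(tri((208,183),(303,90)),tri((162,257),(183,89)))
print(onz("top",(300,112),.0))
for a in(-1.0,-.8):print(a,.5825+.085*np.cos(a),.259+.085*np.sin(a))
move([.4,.25,.3],None)
move([.629,.189,.30],None)
E
```

```text
[0.75113797 0.1692295  0.17695671] [0.74414756 0.42718468 0.16959109]
[0.75444077 0.18392307 0.        ]
-1.0 0.6284256959987919 0.18747496629132882
-0.8 0.6417200702945091 0.19802473227354056
now [0.2214 0.6105 0.2258] yaw 1.223 t 0.1 w 1.001 F [-0.7 -0.4 -0.9]
rot [0. 0. 0.] shift [-0.2908 -0.2781 -0.0737]
now [0.2214 0.6105 0.2258] yaw 1.223 t 0.1 w 1.001 F [-0.7 -0.4 -0.9]
rot [0. 0. 0.] shift [-0.5268 -0.2574 -0.0738]
```

Call:
{"api": "apply_moves", "payload": {
  "steps": [
    [0, 0, 0, 0, 0, -0.05, 1],
    [0, 0, 0, -0.04, -0.02, -0.074, 1],
    [0, 0, 0, -0.085, -0.045, -0.074, 1],
    [0, 0, 0, -0.13, -0.07, -0.074, 1],
    [0, 0, 0, -0.17, -0.09, -0.074, 1],
    [0, 0, 0, -0.21, -0.11, -0.074, 1],
    [0, 0, 0, -0.26, -0.14, -0.074, 1],
    [0, 0, 0, -0.305, -0.165, -0.074, 1],
    [0, 0, 0, -0.35, -0.19, -0.074, 1],
    [0, 0, 0, -0.39, -0.21, -0.074, 1],
    [0, 0, 0, -0.435, -0.235, -0.074, 1],
    [0, 0, 0, -0.48, -0.257, -0.074, 1]
  ]
}}

```text
clock: 1.3
position: [0.5807, 0.2089, 0.2999]
tcp_rot: [-0.543, -3.093, 0.003]
contact_force: [1.0, 0.5, -0.6]
width: 0.02
```

Run:
```python
from h import *
move([.615,.172,.30],1.223)
move([.615,.172,.187],1.223)
```

```text
now [0.5807 0.2089 0.2999] yaw 1.223 t 1.3 w 0.02 F [ 1.   0.5 -0.6]
rot [-0.002 -0.     0.   ] shift [-0.0449 -0.023  -0.    ]
now [0.5807 0.2089 0.2999] yaw 1.223 t 1.3 w 0.02 F [ 1.   0.5 -0.6]
rot [-0.002 -0.     0.   ] shift [-0.0449 -0.0227  0.113 ]
```

Call:
{"api": "apply_moves", "payload": {
  "steps": [
    [0, 0, 0, -0.045, -0.023, 0, 1],
    [0, 0, 0, -0.045, -0.023, 0.0, 1],
    [0, 0, 0, -0.045, -0.023, 0.04, 1],
    [0, 0, 0, -0.045, -0.023, 0.08, 1],
    [0, 0, 0, -0.045, -0.023, 0.113, 1],
    [0, 0, 0, -0.045, -0.023, 0.113, 1]
  ]
}}

```text
clock: 1.9
position: [0.6107, 0.1704, 0.1811]
tcp_rot: [-0.541, -3.084, 0.011]
contact_force: [-1.4, -0.6, 0.5]
width: 0.003
```

Run:
```python
from h import *
im=imaging.read_camera("top"); cv2.imwrite("pics/t3.png",cv2.resize(im[60:260,150:400,::-1],None,fx=3,fy=3))
s=bot.state();R=Ro.from_rotvec(s["tcp_rot"])
print(s["position"])
for i in range(1,26):
    a=-1.15+i*.1; r=.088+(.085-.088)*0
    X=np.array([.5825+r*np.cos(a),.259+r*np.sin(a),.187]); print(round(a,2),R.inv().apply(X-s["position"]).round(3))
```

```text
[0.61277503 0.17114103 0.18439637]
-1.05 [-0.009  0.015 -0.003]
-0.95 [-0.014  0.022 -0.003]
-0.85 [-0.019  0.03  -0.003]
-0.75 [-0.023  0.038 -0.003]
-0.65 [-0.026  0.046 -0.003]
-0.55 [-0.028  0.055 -0.003]
-0.45 [-0.029  0.063 -0.003]
-0.35 [-0.03   0.072 -0.003]
-0.25 [-0.029  0.081 -0.003]
-0.15 [-0.028  0.09  -0.003]
-0.05 [-0.026  0.098 -0.003]
0.05 [-0.023  0.106 -0.003]
0.15 [-0.019  0.114 -0.003]
0.25 [-0.014  0.122 -0.003]
0.35 [-0.009  0.129 -0.003]
0.45 [-0.003  0.135 -0.003]
0.55 [ 0.004  0.141 -0.003]
0.65 [ 0.011  0.146 -0.003]
0.75 [ 0.018  0.151 -0.003]
0.85 [ 0.026  0.154 -0.003]
0.95 [ 0.035  0.157 -0.003]
1.05 [ 0.043  0.159 -0.003]
1.15 [ 0.052  0.16  -0.003]
1.25 [ 0.061  0.16  -0.003]
1.35 [ 0.07   0.16  -0.003]
```

View pics/t3.png

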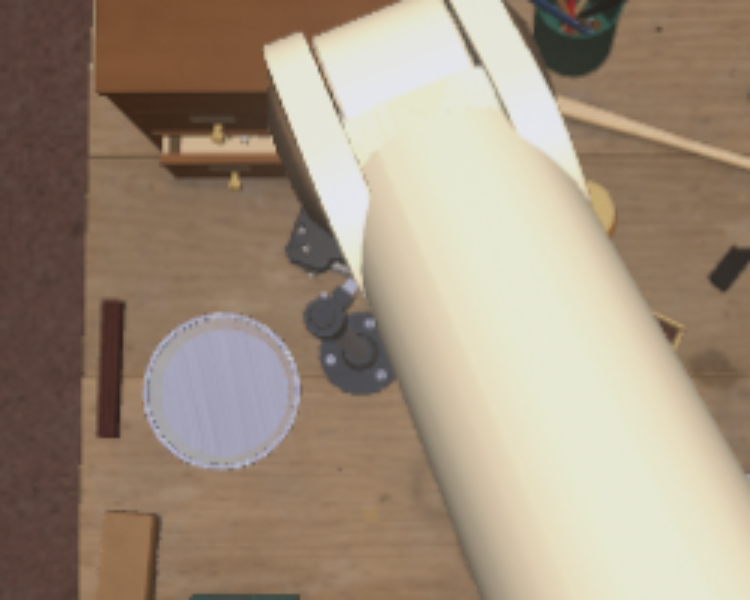

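The robot arm hides most of the hook arm. Its root is visible at about (345,285), leaving the hub (326,315) in the same direction as before. I'll start the push.

Call:
{"api": "apply_moves", "payload": {
  "steps": [
    [0, 0, 0, -0.009, 0.015, -0.003, 1],
    [0, 0, 0, -0.014, 0.022, -0.003, 1],
    [0, 0, 0, -0.019, 0.03, -0.003, 1],
    [0, 0, 0, -0.023, 0.038, -0.003, 1],
    [0, 0, 0, -0.026, 0.046, -0.003, 1],
    [0, 0, 0, -0.028, 0.055, -0.003, 1],
    [0, 0, 0, -0.029, 0.063, -0.003, 1],
    [0, 0, 0, -0.03, 0.072, -0.003, 1],
    [0, 0, 0, -0.029, 0.081, -0.003, 1],
    [0, 0, 0, -0.028, 0.09, -0.003, 1],
    [0, 0, 0, -0.026, 0.098, -0.003, 1]
  ]
}}

```text
clock: 3.05
position: [0.6711, 0.2548, 0.1866]
tcp_rot: [-0.543, -3.088, 0.008]
contact_force: [-0.7, -2.5, 0.7]
width: 0.003
```

Run:
```python
from h import *
im=imaging.read_camera("side"); cv2.imwrite("pics/s4.png",cv2.resize(im[100:350,200:450,::-1],None,fx=2.4,fy=2.4))
s=bot.state();R=Ro.from_rotvec(s["tcp_rot"])
print(s["position"],s["contact_force"],np.arctan2(*(s["position"]-[.5825,.259,0])[[1,0]]))
for i in range(1,24):
    a=-.05+i*.1; r=.088
    X=np.array([.5825+r*np.cos(a),.259+r*np.sin(a),.187]); print(round(a,2),R.inv().apply(X-s["position"]).round(3))
```

```text
[0.67074891 0.25709655 0.18657569] [-0.07628654 -0.2049666   0.76307086] -0.021565807034676827
0.05 [ 0.002  0.006 -0.   ]
0.15 [ 0.006  0.014 -0.   ]
0.25 [ 0.011  0.021 -0.   ]
0.35 [ 0.016  0.028 -0.   ]
0.45 [ 0.022  0.035 -0.   ]
0.55 [ 0.029  0.041 -0.   ]
0.65 [ 0.036  0.046 -0.   ]
0.75 [ 0.043  0.05  -0.   ]
0.85 [ 0.051  0.054 -0.   ]
0.95 [ 0.06   0.057 -0.   ]
1.05 [ 0.068  0.059 -0.   ]
1.15 [ 0.077  0.06  -0.   ]
1.25 [ 0.086  0.06  -0.   ]
1.35 [ 0.095  0.059 -0.   ]
1.45 [ 0.103  0.058 -0.   ]
1.55 [ 0.112  0.055 -0.   ]
1.65 [0.12  0.052 0.   ]
1.75 [0.128 0.048 0.   ]
1.85 [0.135 0.043 0.   ]
1.95 [0.142 0.038 0.   ]
2.05 [0.148 0.032 0.   ]
2.15 [0.154 0.025 0.   ]
2.25 [0.159 0.017 0.   ]
```

View pics/s4.png

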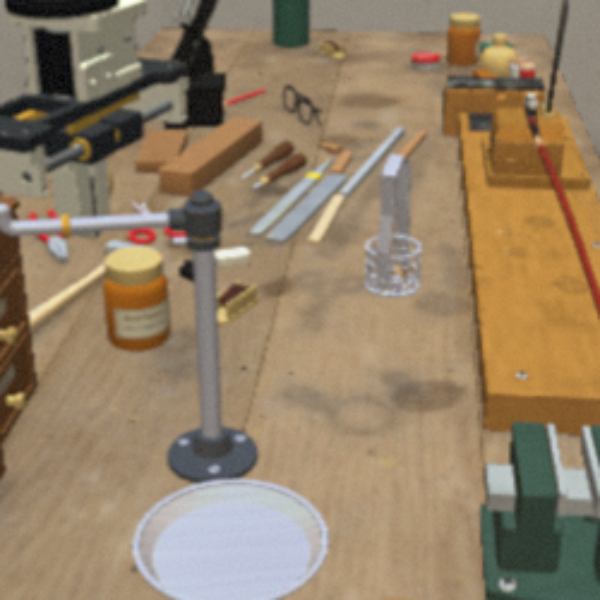

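The hook arm is turning. It now points left in the side view, with its tip at about (2,218), and the finger is behind it. I'll continue the arc.

Call:
{"api": "apply_moves", "payload": {
  "steps": [
    [0, 0, 0, 0.006, 0.014, 0, 1],
    [0, 0, 0, 0.011, 0.021, 0, 1],
    [0, 0, 0, 0.016, 0.028, 0, 1],
    [0, 0, 0, 0.022, 0.035, 0, 1],
    [0, 0, 0, 0.029, 0.041, 0, 1],
    [0, 0, 0, 0.036, 0.046, 0, 1],
    [0, 0, 0, 0.043, 0.05, 0, 1],
    [0, 0, 0, 0.051, 0.054, 0, 1],
    [0, 0, 0, 0.06, 0.057, 0, 1],
    [0, 0, 0, 0.068, 0.059, 0, 1],
    [0, 0, 0, 0.077, 0.06, 0, 1],
    [0, 0, 0, 0.086, 0.06, 0, 1]
  ]
}}

```text
clock: 4.3
position: [0.612, 0.3388, 0.1868]
tcp_rot: [-0.547, -3.09, 0.01]
contact_force: [3.1, -0.6, -0.7]
width: 0.001
```

Run:
```python
from h import *
im=imaging.read_camera("side"); cv2.imwrite("pics/s5.png",cv2.resize(im[100:350,150:450,::-1],None,fx=2.4,fy=2.4))
s=bot.state();R=Ro.from_rotvec(s["tcp_rot"])
print(s["position"],s["contact_force"],np.arctan2(*(s["position"]-[.5825,.259,0])[[1,0]]))
for a in np.arange(-.5,2,.25): print(a.round(2),((proj("side",[.5825+.137*np.cos(a),.259+.137*np.sin(a),.222])[0]-[150,100])*2.4).round())
for i in range(1,12):
    a=1.2+i*.07; r=.088
    X=np.array([.5825+r*np.cos(a),.259+r*np.sin(a),.187]); print(round(a,2),R.inv().apply(X-s["position"]).round(3))
```

```text
[0.60956686 0.34294238 0.18724472] [ 0.92243708 -0.04102981  0.46084355] 1.258876450209796
-0.5 [182. 158.]
-0.25 [153. 172.]
0.0 [132. 189.]
0.25 [121. 207.]
0.5 [122. 226.]
0.75 [137. 244.]
1.0 [167. 261.]
1.25 [209. 273.]
1.5 [261. 281.]
1.75 [319. 282.]
1.27 [ 0.001 -0.     0.   ]
1.34 [ 0.007 -0.001  0.   ]
1.41 [ 0.013 -0.002  0.   ]
1.48 [ 0.019 -0.003  0.   ]
1.55 [ 0.025 -0.005  0.   ]
1.62 [ 0.031 -0.007  0.   ]
1.69 [ 0.036 -0.01   0.   ]
1.76 [ 0.042 -0.012  0.   ]
1.83 [ 0.047 -0.016  0.001]
1.9 [ 0.052 -0.019  0.001]
1.97 [ 0.057 -0.024  0.001]
```

View pics/s5.png

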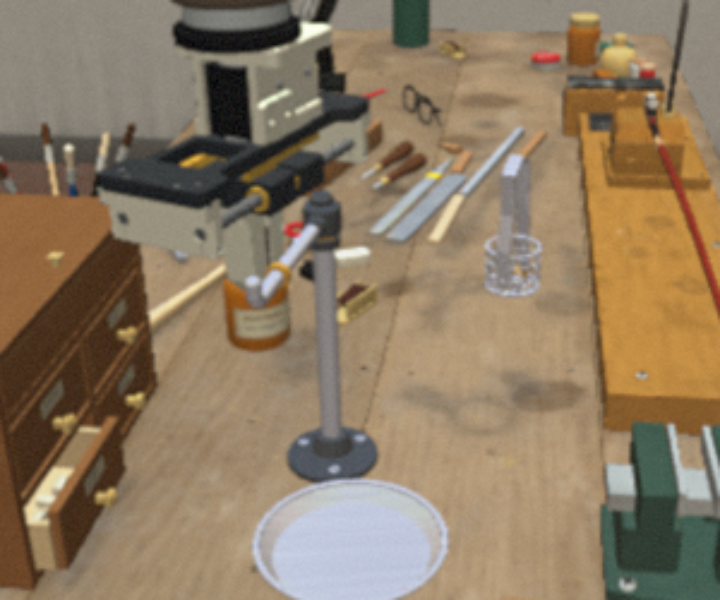

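The hook tip is at about (254,282) in the side view, which puts the arm near 1.46 rad. It needs about 0.39 rad more, so I'll push slowly.

Call:
{"api": "apply_moves", "payload": {
  "steps": [
    [0, 0, 0, 0.007, -0.001, 0, 1],
    [0, 0, 0, 0.013, -0.002, 0, 1],
    [0, 0, 0, 0.019, -0.003, 0, 1],
    [0, 0, 0, 0.023, -0.004, 0, 1],
    [0, 0, 0, 0.027, -0.006, 0, 1],
    [0, 0, 0, 0.03, -0.007, 0, 1],
    [0, 0, 0, 0.032, -0.008, 0, 1],
    [0, 0, 0, 0.033, -0.008, 0, 1],
    [0, 0, 0, 0.033, -0.008, 0, 1]
  ]
}}

```text
clock: 5.25
position: [0.5757, 0.3468, 0.1875]
tcp_rot: [-0.541, -3.089, 0.004]
contact_force: [0.8, -1.0, 0.6]
width: 0.002
```

Run:
```python
from h import *
im=imaging.read_camera("side"); cv2.imwrite("pics/s6.png",cv2.resize(im[150:350,200:400,::-1],None,fx=3,fy=3))
s=bot.state();R=Ro.from_rotvec(s["tcp_rot"])
print(s["position"],s["contact_force"],np.arctan2(*(s["position"]-[.5825,.259,0])[[1,0]]))
for a in np.arange(1.6,2.1,.1): print(a.round(2),((proj("side",[.5825+.137*np.cos(a),.259+.137*np.sin(a),.222])[0]-[200,150])*3).round())
```

```text
[0.57572388 0.34672915 0.1874102 ] [2.15643939 0.37916898 0.33758032] 1.647882330211124
1.6 [205. 202.]
1.7 [234. 203.]
1.8 [263. 201.]
1.9 [292. 199.]
2.0 [321. 196.]
```

View pics/s6.png

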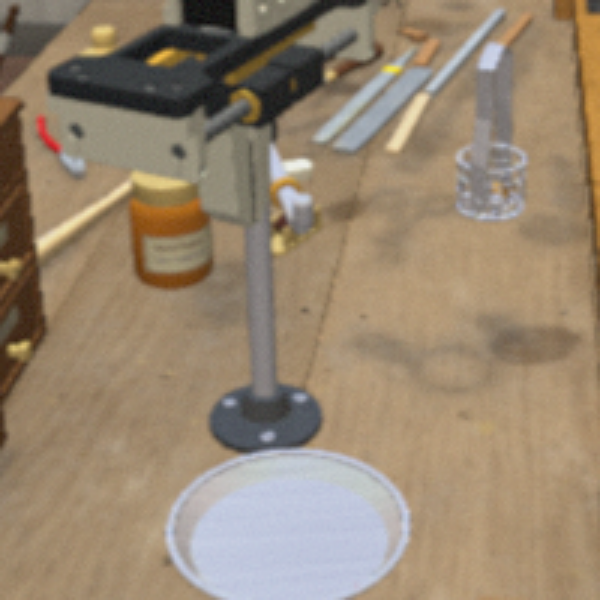

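The tip is at about (299,200), so the arm is near 1.92 rad and about 8 mm off the dish middle. That is close enough. I'll back the fingers away, lift, and go to the basket.

Call:
{"api": "apply_moves", "payload": {
  "steps": [
    [0, 0, 0, -0.015, 0, 0, 1],
    [0, 0, 0, -0.025, 0, -0.02, 1],
    [0, 0, 0, -0.025, 0, -0.07, 1],
    [0, 0, 0, -0.025, 0, -0.11, 1]
  ]
}}

```text
clock: 5.7
position: [0.6009, 0.3375, 0.2984]
tcp_rot: [-0.543, -3.088, 0.005]
contact_force: [0.6, 1.0, 1.4]
width: 0.004
```

Run:
```python
from h import *
move([.4504,-.059,.24],1.295)
```

```text
now [0.6009 0.3375 0.2984] yaw 1.223 t 5.7 w 0.004 F [0.6 1.  1.4]
rot [-0.004 -0.006 -0.072] shift [ 0.0058 -0.4238  0.0602]
```

Call:
{"api": "apply_moves", "payload": {
  "steps": [
    [0, 0, 0, 0.0, -0.03, 0, -1],
    [0, 0, 0, 0.0, -0.075, 0, -1],
    [0, 0, 0, 0.0, -0.12, 0, -1],
    [0, 0, 0, 0.0, -0.165, 0, -1],
    [0, 0, -0.03, 0.0, -0.21, 0, -1],
    [0, 0, -0.05, 0.003, -0.255, 0, -1],
    [0, 0, -0.072, 0.006, -0.3, 0.01, -1],
    [0, 0, -0.072, 0.006, -0.345, 0.03, -1],
    [0, 0, -0.072, 0.006, -0.385, 0.05, -1],
    [0, 0, -0.072, 0.006, -0.424, 0.06, -1],
    [0, 0, -0.072, 0.006, -0.424, 0.06, -1],
    [0, 0, -0.072, 0.006, -0.424, 0.06, -1]
  ]
}}

```text
clock: 6.9
position: [0.4503, -0.0602, 0.2402]
tcp_rot: [-0.436, -3.104, 0.004]
contact_force: [-0.4, 1.3, 0.5]
width: 0.983
```

Run:
```python
from h import *
im=imaging.read_camera("top"); cv2.imwrite("pics/t7.png",cv2.resize(im[90:240,185:335,::-1],None,fx=4,fy=4,interpolation=cv2.INTER_CUBIC))
im=imaging.read_camera("side"); cv2.imwrite("pics/s7.png",cv2.resize(im[120:270,290:440,::-1],None,fx=4,fy=4))
move([.4504,-.059,.095],1.295)
```

```text
now [ 0.4512 -0.0583  0.2407] yaw 1.296 t 7.0 w 0.995 F [ 0.7 -0.2  0.1]
rot [-0.003 -0.005  0.001] shift [-0.0002 -0.0005  0.1457]
```

View pics/t7.png

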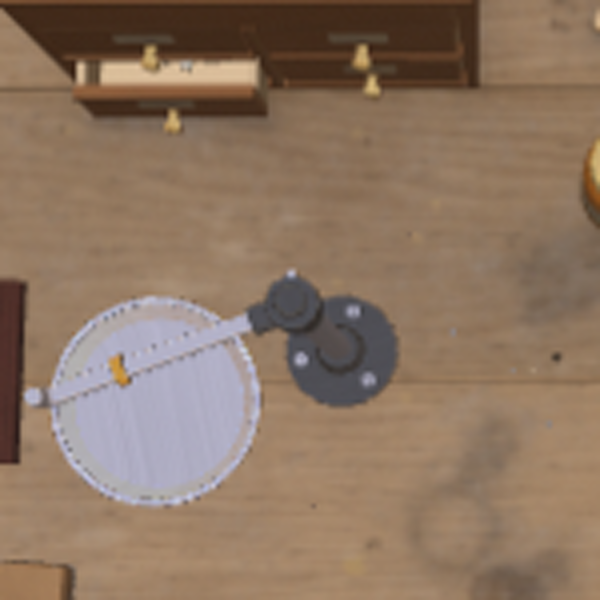

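View pics/s7.png

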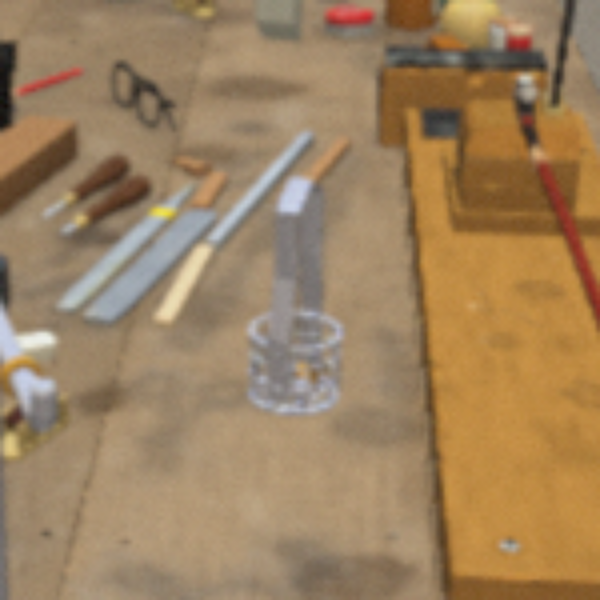

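Run:
```python
from h import *
print(proj("side",[[.4504,-.059,.24],[.4504,-.059,.14]]),proj("top",[[.4504,-.059,.24]]))
im=imaging.read_camera("side"); cv2.imwrite("pics/s8.png",im[:,:,::-1])
im=imaging.read_camera("top"); cv2.imwrite("pics/t8.png",im[:,:,::-1])
T=lambda x,y:crop(x,y,4,185,90)
hub=onz("top",T(293,301),.223);tip=onz("top",T(35,397),.222);ring=onz("top",T(120,369),.207)
for q in(tip,ring): d=(q-hub)[:2]; print(np.hypot(*d),np.arctan2(d[1],d[0]))
```

```text
[[366.46555763 124.49773611]
 [364.9387599  166.08832102]] [[418.41786292 230.79152486]]
0.13848798127954243 1.92702895572085
0.09668492512637074 1.9149536857519316
```

View pics/s8.png

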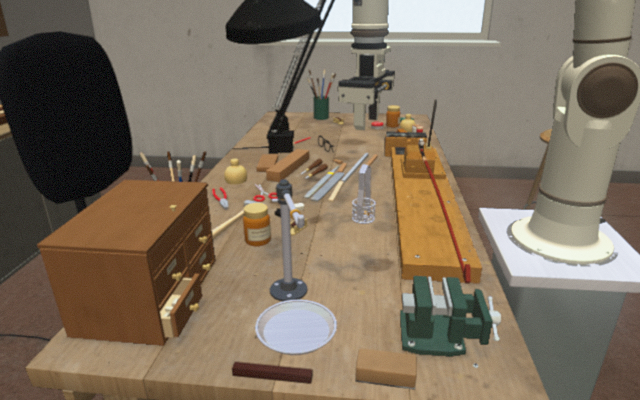

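View pics/t8.png

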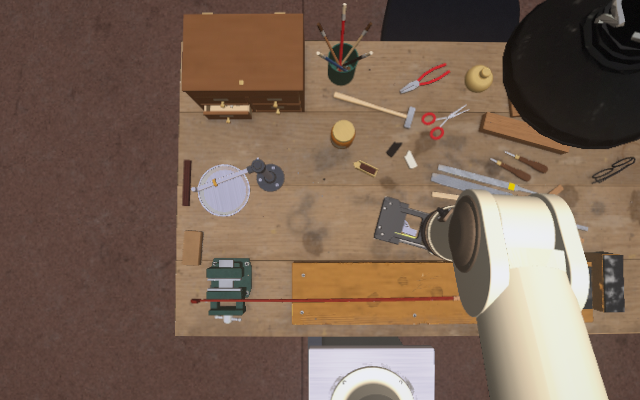

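The gripper is above the basket: fingers at (366,120) in the side view, directly over the handle at (365,166). The arm angle in the top view is about 1.92 rad, which agrees with the side view. I'll descend and grip.

Call:
{"api": "apply_moves", "payload": {
  "steps": [
    [0, 0, 0, 0, 0, 0.03, -1],
    [0, 0, 0, 0, 0, 0.06, -1],
    [0, 0, 0, 0, 0, 0.09, -1],
    [0, 0, 0, 0, 0, 0.12, -1],
    [0, 0, 0, 0, 0, 0.14, -1],
    [0, 0, 0, 0, 0, 0.146, -1],
    [0, 0, 0, 0, 0, 0.146, -1]
  ]
}}

```text
clock: 7.8
position: [0.4501, -0.0573, 0.0941]
tcp_rot: [-0.425, -3.105, 0.003]
contact_force: [-1.0, 0.4, 0.1]
width: 0.999
```

Run:
```python
from h import *
im=imaging.read_camera("side"); cv2.imwrite("pics/s9.png",cv2.resize(im[100:250,290:440,::-1],None,fx=4,fy=4))
move([.4504,-.059,.095],1.295)
```

```text
now [ 0.4509 -0.0575  0.095 ] yaw 1.298 t 7.85 w 0.998 F [ 0.4 -0.5  0.4]
rot [-0.003 -0.005  0.003] shift [ 0.0001 -0.0016 -0.    ]
```

View pics/s9.png

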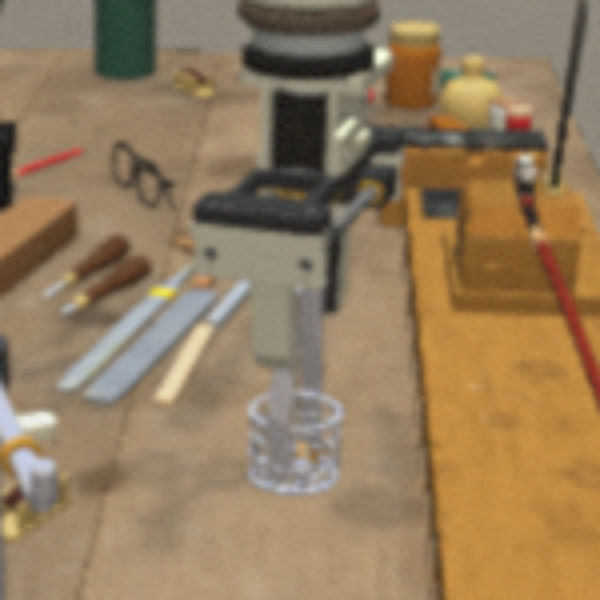

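The near finger at (275,325) lines up with the near leg at (283,400). The basket still stands upright and undisturbed. Closing.

Call:
{"api": "apply_moves", "payload": {
  "steps": [
    [0, 0, 0, 0, -0.001, 0, 1],
    [0, 0, 0, 0, -0.001, 0, 1],
    [0, 0, 0, 0, -0.001, 0, 1],
    [0, 0, 0, 0, -0.001, 0, 1],
    [0, 0, 0, 0, -0.001, 0, 1],
    [0, 0, 0, 0, -0.001, 0, 1],
    [0, 0, 0, 0, -0.001, 0, 1]
  ]
}}

```text
clock: 8.55
position: [0.4506, -0.0586, 0.095]
tcp_rot: [-0.426, -3.107, 0.003]
contact_force: [-0.5, -1.4, 0.1]
width: 0.511
```

Call:
{"api": "apply_moves", "payload": {
  "steps": [
    [0, 0, 0, 0, 0, -0.01, 1],
    [0, 0, 0, 0, 0, -0.03, 1],
    [0, 0, 0, 0, 0, -0.06, 1],
    [0, 0, 0, 0, 0, -0.09, 1],
    [0, 0, 0, 0, 0, -0.12, 1],
    [0, 0, 0, 0, 0, -0.14, 1],
    [0, 0, 0, 0, 0, -0.14, 1]
  ]
}}

```text
clock: 9.25
position: [0.4534, -0.0585, 0.2381]
tcp_rot: [0.427, 3.112, -0.003]
contact_force: [-0.2, -1.0, -2.5]
width: 0.51
```

Run:
```python
from h import *
im=imaging.read_camera("side"); cv2.imwrite("pics/s10.png",cv2.resize(im[50:250,290:440,::-1],None,fx=3,fy=3))
a=1.92
for r in (.115,.195): print(.5825+r*np.cos(a),.259+r*np.sin(a))
move([.515,.30,.235],1.92-np.pi/2)
move([.42,.44,.235],1.92-np.pi/2)
```

```text
0.5431527901176467 0.36705922947381237
0.5157808180255748 0.44223086736863837
now [ 0.4521 -0.0584  0.2362] yaw 1.298 t 9.3 w 0.512 F [ 0.7 -0.5 -3. ]
rot [-0.003 -0.001  0.949] shift [0.036  0.3621 0.0004]
now [ 0.4521 -0.0584  0.2362] yaw 1.298 t 9.3 w 0.512 F [ 0.7 -0.5 -3. ]
rot [-0.003 -0.001  0.949] shift [0.1652 0.4713 0.0005]
```

View pics/s10.png

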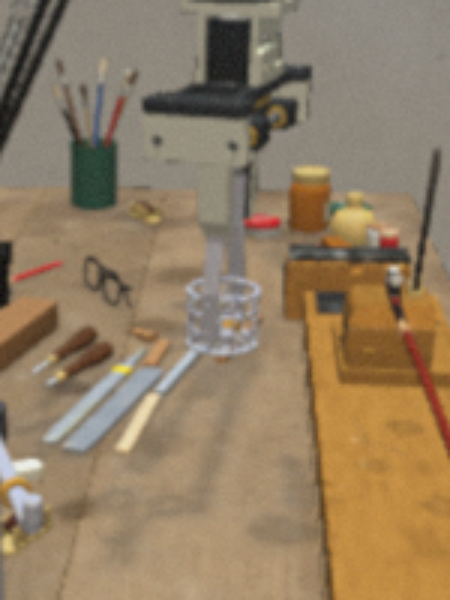

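The basket is lifted upright and held between the fingers at about (225,250). I'll carry it in front of the stand while turning the gripper.

Call:
{"api": "apply_moves", "payload": {
  "steps": [
    [0, 0, 0.03, 0.005, 0.014, 0, 1],
    [0, 0, 0.11, 0.014, 0.04, 0, 1],
    [0, 0, 0.19, 0.028, 0.08, 0, 1],
    [0, 0, 0.27, 0.042, 0.12, 0, 1],
    [0, 0, 0.36, 0.056, 0.16, 0, 1],
    [0, 0, 0.45, 0.07, 0.2, 0, 1],
    [0, 0, 0.54, 0.084, 0.24, 0, 1],
    [0, 0, 0.63, 0.098, 0.28, 0, 1],
    [0, 0, 0.72, 0.112, 0.32, 0, 1],
    [0, 0, 0.81, 0.126, 0.36, 0, 1],
    [0, 0, 0.88, 0.136, 0.39, 0, 1],
    [0, 0, 0.949, 0.145, 0.414, 0, 1]
  ]
}}

```text
clock: 10.5
position: [0.4222, 0.381, 0.2331]
tcp_rot: [-1.801, -2.57, 0.01]
contact_force: [0.3, -0.2, -2.0]
width: 0.517
```

Run:
```python
from h import *
move([.42,.44,.230],1.92-np.pi/2)
move([.516,.442,.195],1.92-np.pi/2)
```

```text
now [0.4222 0.381  0.2331] yaw 0.348 t 10.5 w 0.517 F [ 0.3 -0.2 -2. ]
rot [-0.007  0.001 -0.001] shift [0.0562 0.0181 0.0029]
now [0.4222 0.381  0.2331] yaw 0.348 t 10.5 w 0.517 F [ 0.3 -0.2 -2. ]
rot [-0.007  0.001 -0.001] shift [0.0254 0.1093 0.0373]
```

Call:
{"api": "apply_moves", "payload": {
  "steps": [
    [0, 0, 0, 0.03, 0.01, 0.003, 1],
    [0, 0, 0, 0.055, 0.02, 0.005, 1],
    [0, 0, 0, 0.055, 0.045, 0.01, 1],
    [0, 0, 0, 0.045, 0.07, 0.02, 1],
    [0, 0, 0, 0.035, 0.09, 0.03, 1],
    [0, 0, 0, 0.025, 0.109, 0.037, 1],
    [0, 0, 0, 0.025, 0.109, 0.037, 1],
    [0, 0, 0, 0.025, 0.109, 0.037, 1]
  ]
}}

```text
clock: 11.3
position: [0.5148, 0.4404, 0.1926]
tcp_rot: [-1.801, -2.568, 0.016]
contact_force: [0.2, 0.3, -1.5]
width: 0.509
```

Run:
```python
from h import *
im=imaging.read_camera("side"); cv2.imwrite("pics/s11.png",cv2.resize(im[100:350,200:450,::-1],None,fx=2.4,fy=2.4))
im=imaging.read_camera("top"); cv2.imwrite("pics/t11.png",cv2.resize(im[90:290,140:340,::-1],None,fx=3,fy=3))
move([.516,.442,.195],1.92-np.pi/2)
move([.5432,.3671,.193],1.92-np.pi/2)
```

```text
now [0.5141 0.442  0.1943] yaw 0.35 t 11.4 w 0.514 F [-0.2  0.4 -2.9]
rot [-0.009  0.001  0.   ] shift [-0.0007  0.0018 -0.0007]
now [0.5141 0.442  0.1943] yaw 0.35 t 11.4 w 0.514 F [-0.2  0.4 -2.9]
rot [-0.009  0.001  0.   ] shift [-0.0803  0.0017  0.0014]
```

View pics/s11.png

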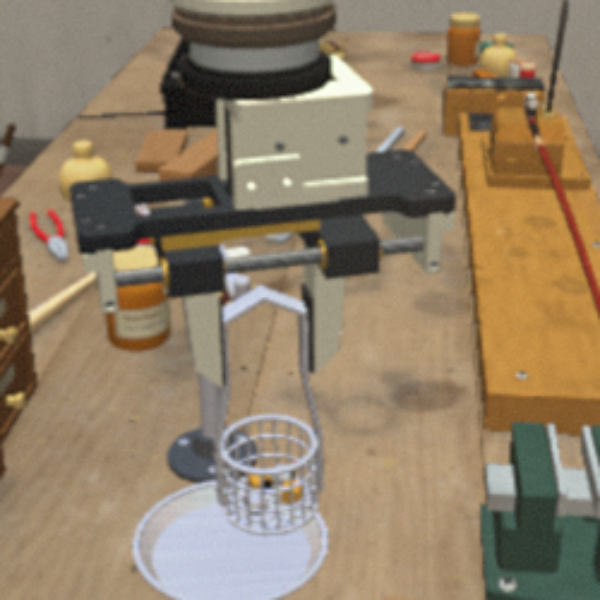

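View pics/t11.png

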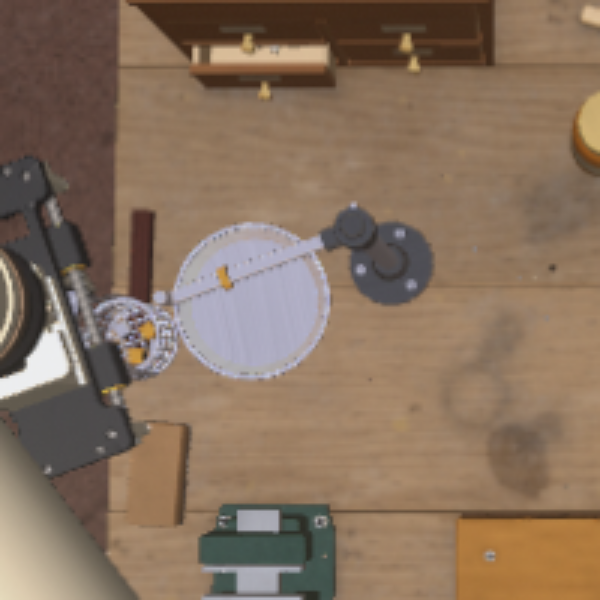

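Run:
```python
from h import *
s=bot.state();p=s["position"];a=1.92;e=np.array([np.cos(a),np.sin(a),0])
pk=p+[0,0,.0489]+.007*e; bt=p-[0,0,.095]
f=lambda q:((q-[200,100])*2.4).round(1)
print("peak",f(proj("side",pk)),"bottom c",f(proj("side",bt)),"rim c", f(proj("side",bt+[0,0,.046])))
post=np.array([.5825,.259,0])
print("tip top",f(proj("side",post+.137*e+[0,0,.224])))
d=(p-post)[:2];print("lateral",d@[-np.sin(a),np.cos(a)], "along",d@e[:2])
print("top rim c",(proj("top",bt+[0,0,.046])-[140,90])*3)
```

```text
peak [[264.9 295.2]] bottom c [[265.9 507.8]] rim c [[264.8 442.8]]
tip top [[238.5 275.8]]
lateral 0.0016970420827378489 along 0.1953622285699463
top rim c [[119.51778541 332.79363568]]
```

Run:
```python
import cv2
im=cv2.imread("pics/s11.png")[230:560,160:380]; cv2.imwrite("pics/s11z.png",cv2.resize(im,None,fx=1.8,fy=1.8))
```

```text
(no output)
```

View pics/s11z.png

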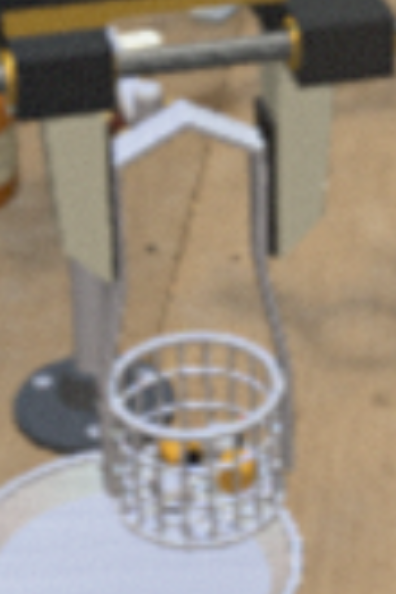

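The side view shows the basket upright. The handle peak is at (263,288) and the rim centre at (270,444), both within a few pixels of prediction. The handle opening lines up with the hook. I'll slide it in along the arm at raised height, watching the force.

Call:
{"api": "apply_moves", "payload": {
  "steps": [
    [0, 0, 0, -0.006, 0.002, 0, 1],
    [0, 0, 0, -0.014, 0.002, 0, 1],
    [0, 0, 0, -0.022, 0.002, 0, 1],
    [0, 0, 0, -0.03, 0.002, 0, 1],
    [0, 0, 0, -0.038, 0.002, 0, 1],
    [0, 0, 0, -0.046, 0.002, 0, 1],
    [0, 0, 0, -0.054, 0.002, 0, 1],
    [0, 0, 0, -0.062, 0.002, 0, 1],
    [0, 0, 0, -0.07, 0.002, 0, 1],
    [0, 0, 0, -0.076, 0.002, 0, 1],
    [0, 0, 0, -0.079, 0.002, 0, 1],
    [0, 0, 0, -0.079, 0.002, 0, 1]
  ]
}}

```text
clock: 12.6
position: [0.5434, 0.3678, 0.1944]
tcp_rot: [-1.8, -2.57, 0.012]
contact_force: [0.1, 0.2, -2.3]
width: 0.516
```

Run:
```python
from h import *
im=imaging.read_camera("side"); cv2.imwrite("pics/s12.png",cv2.resize(im[150:330,230:380,::-1],None,fx=3.3,fy=3.3))
im=imaging.read_camera("top"); cv2.imwrite("pics/t12.png",cv2.resize(im[90:240,170:320,::-1],None,fx=4,fy=4))
move([.5429,.3681,.1655],1.92-np.pi/2)
```

```text
now [0.5428 0.3688 0.1944] yaw 0.35 t 12.7 w 0.512 F [-0.7  0.7 -2. ]
rot [-0.009  0.     0.001] shift [-0.0007  0.0001  0.0289]
```

View pics/s12.png

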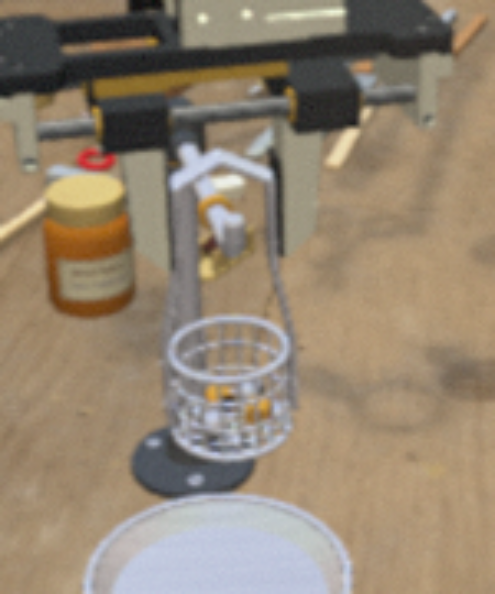

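View pics/t12.png

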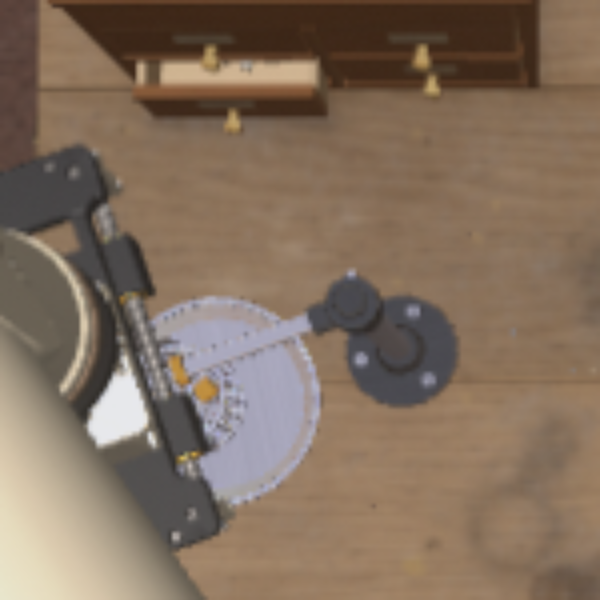

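The hook tip (232,235) is now in front of the handle and between its legs, with the ring (213,205) behind it. Lowering onto the seat.

Call:
{"api": "apply_moves", "payload": {
  "steps": [
    [0, 0, 0, 0, 0, 0.004, 1],
    [0, 0, 0, 0, 0, 0.008, 1],
    [0, 0, 0, 0, 0, 0.012, 1],
    [0, 0, 0, 0, 0, 0.016, 1],
    [0, 0, 0, 0, 0, 0.02, 1],
    [0, 0, 0, 0, 0, 0.023, 1],
    [0, 0, 0, 0, 0, 0.025, 1],
    [0, 0, 0, 0, 0, 0.027, 1],
    [0, 0, 0, 0, 0, 0.028, 1],
    [0, 0, 0, 0, 0, 0.028, 1]
  ]
}}

```text
clock: 13.7
position: [0.5425, 0.3687, 0.1663]
tcp_rot: [-1.798, -2.57, 0.012]
contact_force: [-0.3, -0.3, -2.5]
width: 0.513
```

Run:
```python
from h import *
im=imaging.read_camera("side"); cv2.imwrite("pics/s13.png",cv2.resize(im[150:330,230:380,::-1],None,fx=3.3,fy=3.3))
move([.5429,.3681,.1655],1.92-np.pi/2)
```

```text
now [0.5426 0.3688 0.1665] yaw 0.35 t 13.75 w 0.512 F [-0.3  0.4 -2.8]
rot [-0.009  0.     0.001] shift [-0.0007  0.      0.001 ]
```

View pics/s13.png

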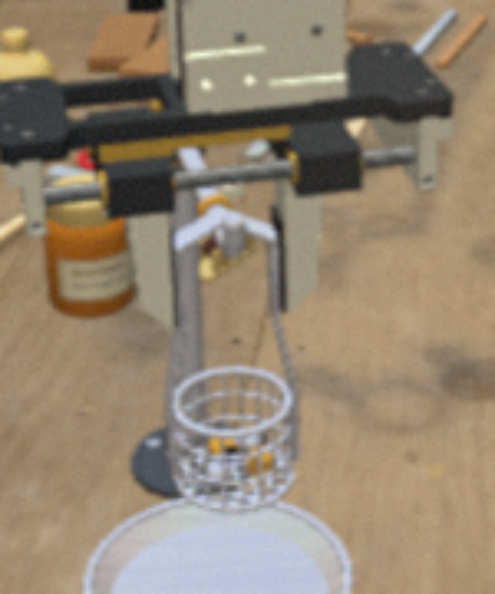

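The roof of the handle sits around the rod between the ring and the tip, and the gripper still carries the weight. I'll lower a little further until the load transfers.

Call:
{"api": "apply_moves", "payload": {
  "steps": [
    [0, 0, 0, 0, 0, 0.001, 1],
    [0, 0, 0, 0, 0, 0.002, 1],
    [0, 0, 0, 0, 0, 0.003, 1],
    [0, 0, 0, 0, 0, 0.003, 1]
  ]
}}

```text
clock: 14.15
position: [0.544, 0.3695, 0.1656]
tcp_rot: [-1.799, -2.571, 0.006]
contact_force: [-0.3, -0.8, 6.4]
width: 0.514
```

Run:
```python
from h import *
im=imaging.read_camera("side")[190:270,260:340,::-1]; cv2.imwrite("pics/s14.png",cv2.resize(im,None,fx=7,fy=7,interpolation=cv2.INTER_CUBIC))
print(bot.state()["contact_force"],bot.state()["position"])
```

```text
[0.11423681 0.12086644 6.11921556] [0.5439774  0.36949929 0.1655988 ]
```

View pics/s14.png

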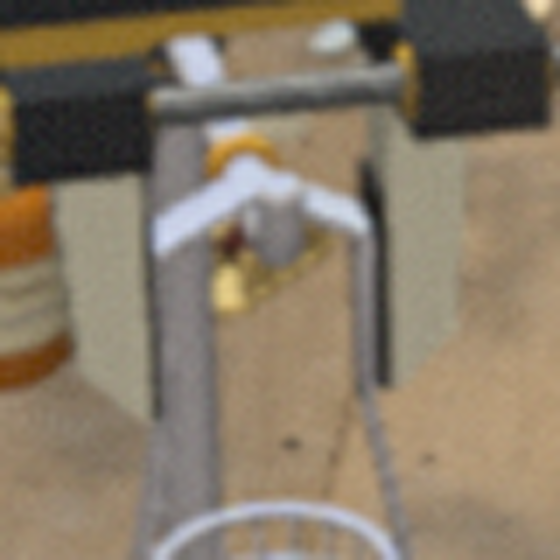

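The upturned tip at (278,225) is clearly in front of the roof, and the force has changed to +6 N, so the handle rests on the rod. I'll ease up 1 mm and release.

Call:
{"api": "apply_moves", "payload": {
  "steps": [
    [0, 0, 0, 0, 0, -0.001, 1],
    [0, 0, 0, 0, 0, -0.001, 1],
    [0, 0, 0, 0, 0, -0.001, -0.1],
    [0, 0, 0, 0, 0, -0.001, -0.2],
    [0, 0, 0, 0, 0, -0.001, -0.4],
    [0, 0, 0, 0, 0, -0.001, -0.8],
    [0, 0, 0, 0, 0, -0.001, -0.8],
    [0, 0, 0, 0, 0, -0.001, -0.8]
  ]
}}

```text
clock: 15.0
position: [0.544, 0.3695, 0.1666]
tcp_rot: [-1.799, -2.571, 0.006]
contact_force: [-0.2, -0.6, 0.1]
width: 0.881
```

Run:
```python
from h import *
im=imaging.read_camera("side")[150:330,230:380,::-1]; cv2.imwrite("pics/s15.png",cv2.resize(im,None,fx=3.3,fy=3.3,interpolation=cv2.INTER_CUBIC))
print(bot.state()["contact_force"],bot.state()["width"])
```

```text
[ 0.48467265 -0.18237774  0.24014131] 0.8931886750609062
```

View pics/s15.png

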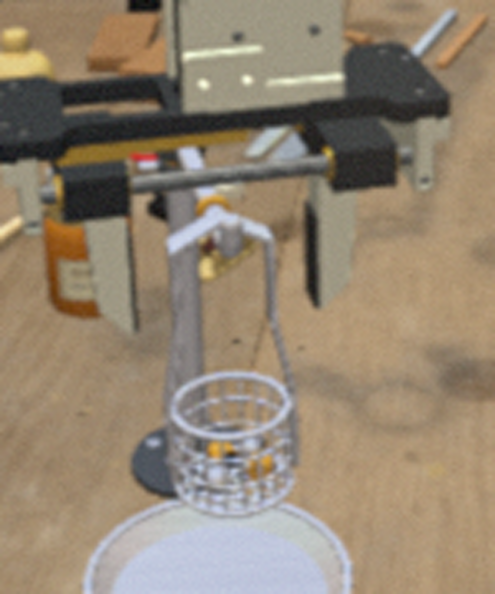

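The basket hangs on its own, and both fingers at about (115,265) and (330,245) are clear of the legs. Lifting straight up.

Call:
{"api": "apply_moves", "payload": {
  "steps": [
    [0, 0, 0, 0, 0, -0.015, -0.8],
    [0, 0, 0, 0, 0, -0.03, -0.8],
    [0, 0, 0, 0, 0, -0.05, -0.8],
    [0, 0, 0, 0, 0, -0.075, -0.8],
    [0, 0, 0, 0, 0, -0.1, -0.8],
    [0, 0, 0, 0, 0, -0.13, -0.8],
    [0, 0, 0, 0.05, 0, -0.13, -0.8],
    [0, 0, 0, 0.1, 0, -0.13, -0.8],
    [0, 0, 0, 0.14, 0, -0.13, -0.8],
    [0, 0, 0, 0.14, 0, -0.13, -0.8],
    [0, 0, 0, 0.14, 0, -0.13, -0.8],
    [0, 0, 0, 0.14, 0, -0.13, -0.8]
  ]
}}

```text
clock: 16.25
position: [0.498, 0.5, 0.2977]
tcp_rot: [-1.802, -2.571, 0.005]
contact_force: [0.4, 0.1, -0.2]
width: 0.901
```

Run:
```python
from h import *
im=imaging.read_camera("side"); cv2.imwrite("pics/s16.png",cv2.resize(im[150:350,230:380,::-1],None,fx=3,fy=3,interpolation=cv2.INTER_CUBIC))
im=imaging.read_camera("top"); cv2.imwrite("pics/t16.png",cv2.resize(im[90:240,140:340,::-1],None,fx=4,fy=4,interpolation=cv2.INTER_CUBIC))
print(bot.state()["contact_force"],bot.state()["position"],bot.state()["clock"])
```

```text
[ 0.19703681 -0.19860386 -0.24125053] [0.49838271 0.49938304 0.29739431] 16.35
```

View pics/s16.png

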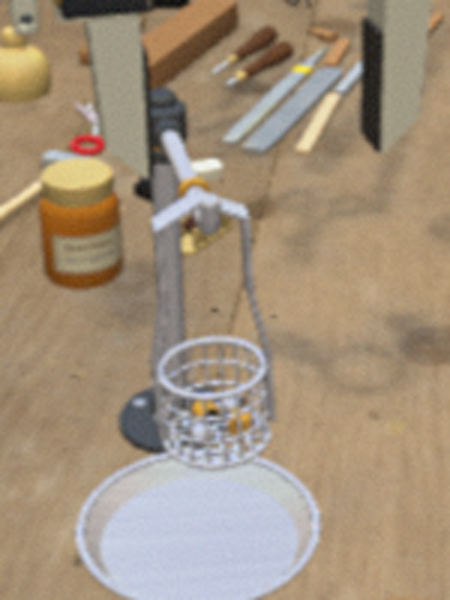

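View pics/t16.png

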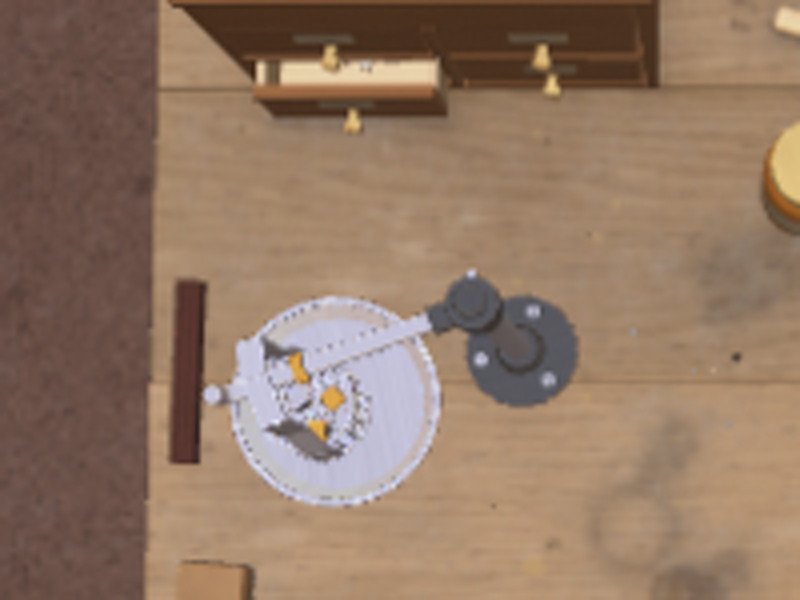

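Both views show the basket hanging on the seat. In the top view the roof is at (258,385), between the ring (298,367) and the tip (213,393). I'll let it settle with the arm still, then check the numbers again.

Call:
{"api": "apply_moves", "payload": {
  "steps": [
    [0, 0, 0, 0, 0, -0.02, -0.8],
    [0, 0, 0, 0, 0, -0.02, -0.8],
    [0, 0, 0, 0, 0, -0.02, -0.8],
    [0, 0, 0, 0, 0, -0.02, -0.8],
    [0, 0, 0, 0, 0, -0.02, -0.8],
    [0, 0, 0, 0, 0, -0.02, -0.8],
    [0, 0, 0, 0, 0, -0.02, -0.8],
    [0, 0, 0, 0, 0, -0.02, -0.8],
    [0, 0, 0, 0, 0, -0.02, -0.8],
    [0, 0, 0, 0, 0, -0.02, -0.8],
    [0, 0, 0, 0, 0, -0.02, -0.8],
    [0, 0, 0, 0, 0, -0.02, -0.8]
  ]
}}

```text
clock: 17.55
position: [0.4985, 0.4994, 0.3174]
tcp_rot: [-1.804, -2.57, 0.006]
contact_force: [0.5, 0.6, 0.0]
width: 0.901
```

Run:
```python
from h import *
ims=imaging.read_camera("side");a=cv2.imread("pics/s16.png")
b=cv2.resize(ims[150:350,230:380,::-1],None,fx=3,fy=3,interpolation=cv2.INTER_CUBIC); cv2.imwrite("pics/s17.png",b)
im=imaging.read_camera("top"); c=cv2.resize(im[90:240,140:340,::-1],None,fx=4,fy=4,interpolation=cv2.INTER_CUBIC)
print(cv2.absdiff(a,b)[170:480,140:290].mean(),cv2.absdiff(cv2.imread("pics/t16.png"),c)[280:480,180:450].mean())
S=lambda x,y:crop(x,y,3,230,150);T=lambda x,y:crop(x,y,4,140,90)
print("rim side",onz("side",S(213,368),.1165))
print("roof mid top",onz("top",T(258,385),.211))
hub=onz("top",T(472,301),.223);tip=onz("top",T(214,394),.222);d=(tip-hub)[:2];an=np.arctan2(d[1],d[0]);print("arm",an)
seat=np.array([.5825+.115*np.cos(an),.259+.115*np.sin(an)]);print("seat",seat,"to dish",np.hypot(*(seat-[.5486,.3755])))
e=[seat[0],seat[1]]
print("pred rim side if upright",proj("side",[[*e,.1165],[*e,.0705]])*3-np.array([690,450]))
```

```text
4.970587813620072 2.4017469135802467
rim side [0.53907764 0.3699038  0.1165    ]
roof mid top [0.54117782 0.36940388 0.211     ]
arm 1.9166671080208286
seat [0.54351316 0.36718977] to dish 0.009743505660285985
pred rim side if upright [[204.31142049 363.6273513 ]
 [206.60669477 436.78489782]]
```

View pics/s17.png

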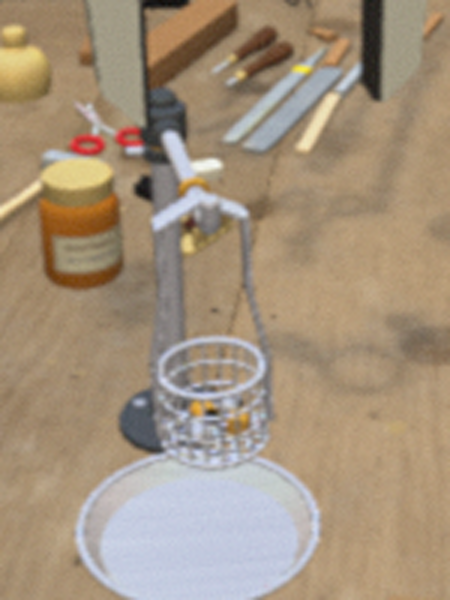

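Nothing has moved in the last 1.2 s. The rim and the roof are within a few mm of each other in plan, so the basket is upright, and the hook is about 10 mm from the dish middle. Handing in.

```bash
python3 -c "
from plant import close_job
print(close_job())"
```

```text
the job is handed in; nothing more can be done
None
```

The basket hangs by its handle on the hook over the drip dish, and the job was handed in at about 17.7 s of the 72 s allowed.

I pushed the hook arm counter-clockwise with the shut fingers until the hook was over the dish. Then I gripped the basket by its handle legs, passed the handle over the hook tip and set it on the seat. After that I released it and moved the gripper clear.

**Last checks, all from the camera pictures:**
- **Hook position:** the arm is at about 1.92 rad, which puts the hook about 10 mm from the middle of the dish (limit 35 mm).
- **Handle:** it sits on the seat, between the brass ring and the upturned tip.
- **Upright:** the basket rim is within about 5 mm of the seat in plan. That amounts to a few hundredths of a radian of tilt at most (limit 0.2 rad).
- **At rest:** nothing in the scene had visibly moved between pictures taken about 1.2 s apart.
- **Robot:** the gripper is clear, with contact force near zero.

No check failed. The two cameras differed by only a few mm on positions, for example 4 mm on the dish. I aimed for 1.85 rad and the arm ended at 1.92 rad, which I left because it is well within tolerance.

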